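# Show a clamped circuit board to the inspection camera

### The arm

A 6-joint arm with a two-finger parallel gripper is mounted at the origin on the work surface. World frame = base frame: x ahead of the robot, y to its left, z up, the work surface at z = 0. Lengths are in m, angles in degrees, forces in N, time in s.
With the tool pointing down it reaches from about 0.25 to 0.725 m from the base axis. Payload 9.7 kg.
Tool frame: the origin (TCP) lies at the very end of the fingers, on their centre line; the grasp point (between the pads) lies grasp_offset behind it (grasp_offset is the distance from the TCP to the grasp point, in m); z points along the fingers, y is the line along which they close (so a half turn about z gives the same grasp; the last joint's range is limited). The gripper opens to 85 mm and grips with 20 to 120 N. Pads are 22 mm wide; open, the fingers measure 114 mm over their backs; the gripper's body (76 mm by 85 mm) begins 54 mm behind the grasp point. The pads swing forward as they close: fully open they stand 13 mm farther back than shut.
Start: joints at [-69.213, 4.979, 10.078, 95.1, 0, 90], TCP at [0.195, -0.514, 0.231] pointing down, gripper open.
Joint ranges: [-179.16, 179.16], [-48.56, 103.87], [-65.8, 70.77], [-126.05, 130.52], [-82.76, 87.17], [-180, 180]. Speed limits (degrees/s): [127.2, 127.2, 147.25, 180, 180, 180].

### API

Orientations are given as [roll, pitch, yaw] about the fixed x, y, z axes, in that order (R = Rz(yaw) Ry(pitch) Rx(roll)).
In Python, from workcell import get_obs, camera, calibration, job_done, recognise, cut_out, mark_of, grasp_offset gives the robot as it stands.
- The arm moves only by the tool servo_tool, never from a script. Its argument "moves" is a list of rows, each a list of 3 entries, a list of its own where there are three numbers: the turn, a rotation vector about the tool's x, y, z in degrees, then the shift along the tool's x, y, z in m, then the opening in per cent of the stroke, from 0 (shut) to 100 (fully open). In form: [[[ax, ay, az], [x, y, z], claw], ...]. A call has 1 to 12 rows; each row shifts and turns the commanded pose from where the row before left it, along the tool's axes as they then stand; what a row does not reach is not made up. A row lasts 1/10 s, in which the tool goes at most 50 mm and 8.59 degrees, less where a joint would pass 70% of its speed; a pose out of reach is approached as far as the arm can. A call is refused whole if a number of a shift passes 0.05 or a number of a turn 8.59, either way. A call with a gripper value outside its range is refused whole. The fingers move at their own pace and stop on an object; "force" is the grip in N (left out, the last holds). Time passes only in rows, so rows that do not move let the fingers close. It gives the time, the measured TCP pose, the force, the opening and the grip force at its end, in the units of the state.
- get_obs(): the state, without advancing time (a new reading comes with each control period).
- camera(name): name is "scene" or "top" or "wrist"; returns (picture, depth): 400x640x3 uint8, red, green, blue; 400x640 float32, m along the optical axis (not along the pixel's ray), 0 where there is no reading.
- calibration(name): a dict with "camera_matrix" (3x3 intrinsics, pixels), "R" (3x3) and "t" (3): a world point X has camera coordinates R X + t. Camera axes: x right, y down, z forward; pixel columns grow to the right and rows downward; lengths in m; the calibration is good to about 2 mm. A picture is of the moment at which its call begins: read the wrist's pose just before it. calibration takes no time and is no camera call; for the wrist camera it gives the pose at the moment of the call.
- job_done(): hands the job in; it is judged then, once.
Trained networks look in the newest picture that a camera, given by its name, has taken for a name from the list of things; names that differ only in an ending like _2 or _b are one class to them, and where a whole thing is asked for, a point or a joint stands for the part that bears it (a point fixed in the world has none). Each returns a list of dicts, best first, with "score" (0 to 1); they miss things now and then, are a little off and sometimes report something else, mostly with a low value. They report only what shows in the picture. A call takes as long as a camera call. They do not tell look-alikes from the thing itself.
- recognise(name, camera): "xyz" ([x, y, z] in m, in the coordinates of the camera as it stood for that picture, good to about 4 mm: the middle of the surface that is visible of it).
- cut_out(name, camera): "mask" (400x640 bool, what is visible of it).
- mark_of(name, camera): "xyz" ([x, y, z] in m, in the coordinates of the camera as it stood for that picture, good to about 4 mm: a listed point, or the origin of a listed thing).
The state is a dict: "time": time; "q": joint angles; "qd": joint speeds; "joint_efforts": joint torques, N m; "ee_pos": TCP position; "tcp_rot": TCP orientation; "wrist_force": force on the tool from outside, world axes, zero at the start; "torque": the same for the moment, N m; "opening": finger opening in m; "grasp_force": force on a finger pad.
Only numpy, scipy, OpenCV 4.12 (cv2) and the standard library are available. Lean on these libraries where they do the work, as an engineer would, in place of code of your own. Each camera call takes 0.05 s, during which the arm holds its last target. There are 200 camera calls.

### The job

Swing the toggle clamp's handle over centre, fully back, so that it frees the circuit board while the board stays in its jig. Then lift the board, keeping it level, to the viewing place over the upward-looking inspection camera - midway between the two pointer tips, lengthways along the line joining them, underside level with the tips - and hold it still there for three seconds. Finally lay it gently, same side up, in the middle of the black rubber mat, lengthways along the mat; leave the clamp open and disturb nothing else on the bench.

Things in the scene. Friction and masses are not known exactly. Their poses are not given: they have to be found in the camera images.
- jig: Fixed jig, aluminium base 10 mm high, x -70 to 120, y +-45 mm. Origin on the bench under the board seat's centre; x points to the clamp, away from the robot (+-0.3 rad). Steel guide pins, 6 mm thick, tops 37 mm over the bench, hold the board with 2 mm play (lift it straight up): at x +-40, y +-33 and x +-53, y +-16 mm. Its long sides are free for fingers from x -36 to 36 mm, down to the base.
- nest (a point): Centre of the board's seat (two white supports) in the jig: 26 mm above the jig's origin. The board's origin is here at the start, within about 1.5 mm.
- clamp (a joint): Clamp angle, rad. 0: handle upright, arm level with its pad on the board. Grows as the handle swings to jig +x; end stop 1.75: handle about level, arm upright 75 to 110 mm from the seat's centre, up to 120 mm high. Only weight (0.5 kg) and light friction hold it: 1 to 2 N near the handle's top moves it. Let go below 0.4 it falls shut; beyond 0.8 it falls fully open in under 2 s and stays.
- clamp_pivot (a point): Clamp's hinge axis (along the jig's y): 88 mm from the jig's origin along the jig's x, 58 mm above the bench. When shut, the clamp's arm reaches from here to a rubber pad 36 mm from the seat's centre.
- handle_top (a point): Middle of the top of the clamp's handle, 105 mm from the hinge axis. The handle's black rubber grip is 16 mm (jig x) by 22 mm (jig y), and covers the last 70 mm; below it is a steel bar 8 x 14 mm.
- board: The task's circuit board in an aluminium frame: 96 (x) x 56 (y) x 14 mm (z), about 0.15 kg. Origin at the centre of its underside, z up. Small parts on top rise up to 8 mm above the frame; white connector at the -x end. Grip it by the middle of its long sides, fingers closing along its y.
- viewer: Fixed inspection camera looking up: dark base 190 (x) x 85 (y) x 8 mm, black body 66 x 60 mm with a lens, 80 mm high, and two 9 mm thick steel posts at x = +-84 mm. On each post, 150 mm above the bench, a 6 mm thick pointer points to the other post; pointer tips at x = +-62 mm; nothing is higher. Origin on the bench under the lens; x along the line of the posts (within 0.3 rad of world x).
- view_mark (a point): The viewing place: midway between the two pointer tips, 150 mm above the bench over the lens, axes as the viewer's. The board's origin (underside centre) belongs here, its x axis along the viewer's x, either way round.
- mat: Black rubber mat fixed to the bench, 170 (x) x 120 (y) x 6 mm. Origin at the centre of its underside, on the bench; its top is 6 mm higher.
- reel: Bystander: aluminium solder reel, 56 mm across, 28 mm high, standing on its flange beside the viewer. Origin at underside centre.
- tin: Bystander: low blue flux tin with a white lid, 52 mm across, 22 mm high, beside the mat. Origin at underside centre.
- driver: Bystander: screwdriver lying beside the jig, about 200 mm long, 30 mm high. Origin under its middle, length along its x.
- spare: Bystander: a smaller, frameless circuit board, 55 x 38 x 6 mm, connector to 13 mm high, beyond the mat's +x end. Origin at underside centre.
There are look-alikes about, which are no part of the job. What is shaped like the board but orange or yellow is not meant.

How it is judged (in metres and radians):
On the way, in this order (a step that is already met when the one before it is completed fails the run):
1. the clamp is swung fully back (over 1.5 rad) with the board still seated in the jig (within 8 mm) (value of joint clamp above 1.5 rad and distance between board and nest below 0.008 m and angle between board's own z axis and vertical below 0.1 rad), for 0.2 s.
2. clamp open, the board is held for 2 s at the mark: within 12 mm sideways, 10 mm in height, 0.17 rad of the pointers' line, tilt under 0.12 rad, slower than 0.04 m/s (value of joint clamp above 1.5 rad and horizontal distance between board and view_mark below 0.012 m and z of board in the frame of view_mark between -0.01 and 0.01 m and angle between the x axis of board and the x axis of viewer, either way round below 0.17 rad and angle between board's own z axis and vertical below 0.12 rad and linear speed of board below 0.04 m/s), for 2 s.
At the end, for the whole second after the job is handed in: The board lies at rest flat on the mat, same side up, its centre within 30 mm along and 25 mm across of the mat's centre, lengthways within 0.25 rad; the clamp still stands fully back (over 1.5 rad) (value of joint clamp above 1.5 rad and x of board in the frame of mat between -0.03 and 0.03 m and y of board in the frame of mat between -0.025 and 0.025 m and z of board in the frame of mat between 0.003 and 0.009 m and angle between the x axis of board and the x axis of mat, either way round below 0.25 rad and angle between board's own z axis and vertical below 0.06 rad and linear speed of board below 0.02 m/s); the robot touches nothing.
It fails at once if the board is tipped more than 0.6 rad (angle between board's own z axis and vertical above 0.6 rad).
It fails at once if the board is dropped or slammed down: faster than 0.5 m/s within 25 mm above the mat (horizontal distance between board and mat below 0.09 m and z of board in the frame of mat below 0.031 m and linear speed of board above 0.5 m/s).
It fails at once if a bystander is moved more than 25 mm (distance of any of reel, tin, driver, spare from where it was at the start of the episode above 0.025 m).
It also fails if it takes over 72 s, if anything falls off the work surface, if the arm or the gripper's body presses on something with over 40 N, if the wrist force passes 120 N, or if a joint passes its speed limit or range.

## Working session

There is one attempt and no reset: what is moved stays moved. The work goes in short steps, Python scripts to look and compute and a tool call to move; the robot and the scene stay as the last step left them, time stands still between calls to the robot, and variables do not carry over. Pictures are saved under pics/ and viewed, at most 10 in all, crops included, and the job is handed in when it is done.

Besides the shell and the picture viewer there is one more tool, called after "Emit:" by a JSON object that holds its "op" and its "data", one argument or row to a line. servo_tool: Moves the arm, as the interface text tells. Its arguments: {"type":"object","properties":{"moves":{"type":"array"},"force":{"type":"number"}},"required":["moves"]}

```bash
ls; mkdir -p pics
cat > h.py <<'E'
import numpy as np, cv2
from workcell import *
def w(cal,p): return cal["R"].T@(np.array(p)-cal["t"])
def find(n,c,f=mark_of,k=2):
    cal=calibration(c)
    for d in f(n,c)[:k]: print(c,f.__name__,n,round(d["score"],2),np.round(w(cal,d["xyz"]),3))
E
python3 - <<'E'
from h import *
o=get_obs(); print(o, grasp_offset() if callable(grasp_offset) else grasp_offset)
ims=[]
for c in ("top","scene"):
    im,d=camera(c); ims.append(im); np.save(f"pics/{c}.npy",d)
    cv2.imwrite(f"pics/{c}0.png",im[...,::-1])
    for n in ("jig","nest","board","handle_top","clamp_pivot","viewer","view_mark","mat"): find(n,c)
    if c=="top":
        for n in ("reel","tin","driver","spare"): find(n,c,k=1)
E
```

```text
pics
{'time': 0.0, 'q': array([-6.92127623e+01,  5.01171353e+00,  1.00333582e+01,  9.50988498e+01,
       -8.03365467e-05,  8.99992522e+01]), 'qd': array([-0.01751892, -0.03061836, -0.002718  ,  0.01516103,  0.01996025,
        0.10219097]), 'joint_efforts': array([ 6.74944895e-04, -5.20384240e+01,  4.64806759e+01,  1.62789132e-02,
        1.37580153e-05, -7.06571655e-06]), 'ee_pos': array([ 0.1951123 , -0.51398272,  0.23056736]), 'tcp_rot': array([-1.79922795e+02,  7.93288352e-05,  2.07879856e+01]), 'wrist_force': array([-0.02758533, -0.22722536, -0.65830719]), 'torque': array([-0.02989719,  0.05546138,  0.01523862]), 'grasp_force': 0.0, 'opening': 0.08571743229496645} 0.0187
top call jig 0.8 [ 0.485 -0.022  0.002]
top call nest 0.92 [ 0.486 -0.018  0.028]
top call nest 0.38 [0.479 0.273 0.005]
top call board 0.85 [ 0.488 -0.021  0.024]
top call board 0.75 [0.336 0.13  0.003]
top call handle_top 0.77 [ 0.572 -0.008  0.166]
top call clamp_pivot 0.63 [ 0.576 -0.004  0.058]
top call clamp_pivot 0.17 [ 0.421 -0.392  0.001]
top call viewer 0.75 [0.479 0.275 0.002]
top call view_mark 0.87 [0.479 0.281 0.148]
top call view_mark 0.45 [ 0.575 -0.003  0.056]
top call mat 0.63 [ 0.466 -0.281 -0.003]
top call mat 0.48 [0.477 0.28  0.149]
top call reel 0.67 [ 0.477  0.162 -0.003]
top call tin 0.79 [ 0.421 -0.395 -0.001]
top call driver 0.92 [ 0.492 -0.132 -0.001]
top call spare 0.6 [ 0.614 -0.33  -0.001]
scene call jig 0.8 [ 0.487 -0.019 -0.001]
scene call nest 0.68 [ 0.485 -0.018  0.026]
scene call board 0.71 [0.334 0.136 0.001]
scene call board 0.7 [ 0.621  0.144 -0.001]
scene call handle_top 0.5 [ 0.576 -0.001  0.166]
scene call clamp_pivot 0.92 [ 0.571 -0.001  0.061]
scene call clamp_pivot 0.57 [ 0.486 -0.02   0.024]
scene call viewer 0.8 [ 0.474  0.285 -0.   ]
scene call view_mark 0.79 [0.474 0.281 0.146]
scene call mat 0.94 [ 0.471 -0.283  0.001]
scene call mat 0.31 [ 0.497 -0.13  -0.   ]
```

View pics/top0.png

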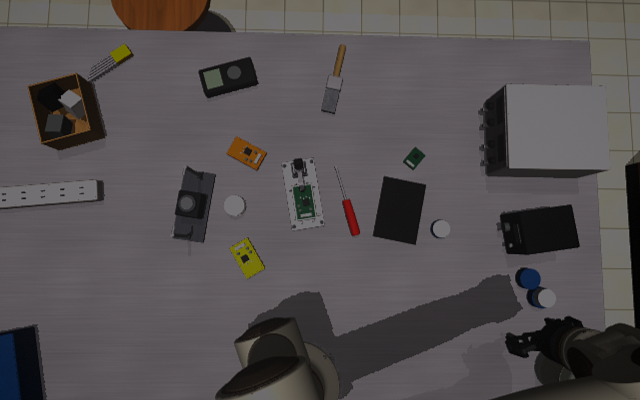

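View pics/scene0.png

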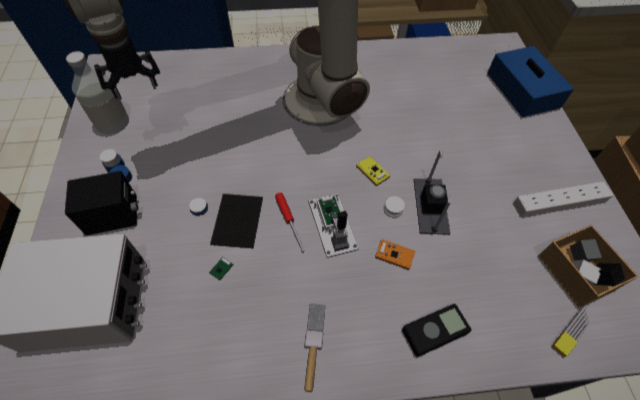

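Run:
```python
from h import *
d=np.load("pics/top.npy"); im=cv2.imread("pics/top0.png")[...,::-1].astype(int)
c=calibration("top"); K=c["camera_matrix"]
v,u=np.mgrid[0:400,0:640]
P=np.stack([(u-K[0,2])/K[0,0]*d,(v-K[1,2])/K[1,1]*d,d],-1); W=(P-c["t"])@c["R"]
np.save("pics/W.npy",W)
def ext(n,m):
    p=W[m][:,:2].astype(np.float32); r=cv2.minAreaRect(p); print(n,m.sum(),np.round(r[0],4),np.round(r[1],4),r[2])
x,y,z=W[...,0],W[...,1],W[...,2]; ok=d>0
g=ok&(im.sum(-1)<150)
near=lambda a,b,r:(np.hypot(x-a,y-b)<r)&ok
ext("mat",near(.468,-.282,.115)&(z>.002)&(z<.012)&(im.sum(-1)<200))
ext("jigbase",near(.505,-.016,.15)&(z>.006)&(z<.014))
ext("pins",near(.486,-.02,.075)&(z>.032)&(z<.037))
ext("board",near(.486,-.02,.062)&(z>.037)&(z<.044))
ext("pointers",near(.477,.28,.12)&(z>.14)&(z<.16))
ext("vbase",near(.477,.28,.12)&(z>.005)&(z<.012))
ext("high",near(.575,-.003,.08)&(z>.15))
for n in ("board","mat","viewer"):
    camera("top") if n=="board" else 0
    for q in cut_out(n,"top")[:2]: print(q["score"]); ext(n+" mask",q["mask"]&ok)
```

```text
mat 2475 [ 0.4664 -0.3095] [0.1732 0.1707] 78.958740234375
jigbase 1113 [ 0.5021 -0.0171] [0.2681 0.2346] 21.511159896850586
pins 102 [ 0.4891 -0.0218] [0.1093 0.0677] 9.721924781799316
board 563 [ 0.4885 -0.0198] [0.1099 0.0701] 10.070941925048828
pointers 71 [0.4767 0.2798] [0.0085 0.1762] 82.0038070678711
vbase 1074 [0.4754 0.2807] [0.204  0.2247] 38.169979095458984
high 61 [ 0.5741 -0.0049] [0.0167 0.0207] 18.200557708740234
0.98
board mask 679 [0.623  0.1403] [0.095  0.0563] 61.825382232666016
0.69
board mask 701 [0.3355 0.133 ] [0.0938 0.059 ] 31.110660552978516
0.91
mat mask 2695 [ 0.474  -0.2863] [0.1244 0.1781] 79.26319885253906
0.84
viewer mask 2240 [0.4764 0.2818] [0.0891 0.1893] 82.1583251953125
0.64
viewer mask 368 [0.4766 0.1678] [0.0556 0.0541] 72.44886016845703
```

The top view shows the jig at (302,195), its clamp at (298,165), the viewer at (190,205) and the mat at (400,210). The orange (246,152) and yellow (246,257) boards are decoys. The networks agree with the depth data: jig at (0.487, -0.020) with yaw 10°, viewer at (0.477, 0.280) with yaw -8°, mat at (0.469, -0.283) with yaw -10.7°.

Next I turn the tool to yaw 10° with the fingers shut and travel to the robot side of the handle.

Emit:
{"op": "servo_tool", "data": {
  "moves": [
    [[0,0,5.4],[0,0,0],0],
    [[0,0,5.4],[0,0,0],0],
    [[0,0,0],[0.03,-0.031,0],0],
    [[0,0,0],[0.03,-0.031,0],0],
    [[0,0,0],[0.03,-0.031,0],0],
    [[0,0,0],[0.03,-0.031,0],0],
    [[0,0,0],[0.03,-0.031,0],0],
    [[0,0,0],[0.03,-0.031,0],0],
    [[0,0,0],[0.03,-0.031,0],0],
    [[0,0,0],[0.03,-0.031,0],0],
    [[0,0,0],[0.03,-0.031,0],0],
    [[0,0,0],[0.03,-0.031,0],0]
  ]
}}

```text
time: 2.5
ee_pos: [0.4376, -0.1552, 0.2315]
tcp_rot: [180.0, -0.0, 10.0]
wrist_force: [1.4, -1.1, 0.1]
opening: 0.0
grasp_force: 0.0
```

Emit:
{"op": "servo_tool", "data": {
  "moves": [
    [[0,0,0],[0.03,-0.031,0],0],
    [[0,0,0],[0.03,-0.031,0],0],
    [[0,0,0],[0.03,-0.031,0],0],
    [[0,0,0],[0,-0.031,0],0],
    [[0,0,0],[0,0,0],0],
    [[0,0,0],[0,0,0],0],
    [[0,0,0],[0,0,0],0]
  ]
}}

```text
time: 3.2
ee_pos: [0.504, -0.0198, 0.2314]
tcp_rot: [180.0, -0.0, 10.0]
wrist_force: [0.4, 0.5, 0.4]
opening: 0.0001
grasp_force: 0.0
```

Run:
```python
from h import *
im,d=camera("wrist"); cv2.imwrite("pics/w1.png",im[...,::-1])
for n in ("nest","board","handle_top","clamp_pivot","jig"): find(n,"wrist")
c=calibration("wrist"); K=c["camera_matrix"]
v,u=np.mgrid[0:400,0:640]
P=np.stack([(u-K[0,2])/K[0,0]*d,(v-K[1,2])/K[1,1]*d,d],-1); W=(P-c["t"])@c["R"]
x,y,z=W[...,0],W[...,1],W[...,2]
for n,a,b,r,l,h in (("board",.487,-.02,.06,.037,.05),("handle",.574,-.004,.04,.155,.175)):
    m=(d>0)&(np.hypot(x-a,y-b)<r)&(z>l)&(z<h); 
    if m.sum()>20: print(n,m.sum(),cv2.minAreaRect(W[m][:,:2].astype(np.float32)))
```

```text
wrist call board 0.88 [ 0.338  0.132 -0.004]
wrist call board 0.79 [ 0.624  0.135 -0.002]
wrist call handle_top 0.56 [ 0.575 -0.004  0.162]
wrist call clamp_pivot 0.61 [ 0.575 -0.003  0.058]
board 5090 ((0.48872312903404236, -0.019852973520755768), (0.11049549281597137, 0.0640655905008316), 11.584420204162598)
handle 1030 ((0.5744339227676392, -0.002664826810359955), (0.01566353254020214, 0.021596796810626984), 9.856739044189453)
```

View pics/w1.png

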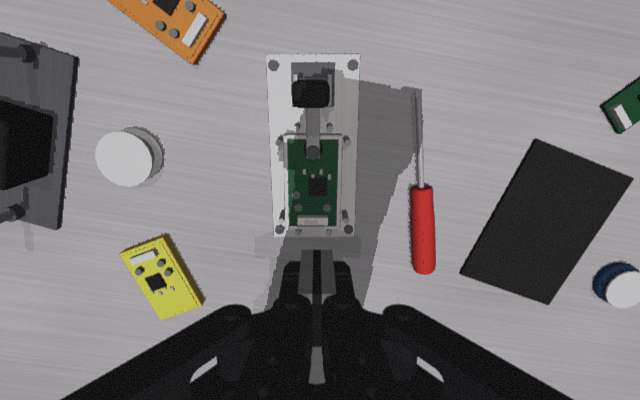

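The wrist view shows the handle at (310,95), the board at (313,180) and the clamp arm between them. I'll check where the camera sits, since it is ahead of the fingers.

Run:
```python
from h import *
c=calibration("wrist"); print(-c["R"].T@c["t"], get_obs()["ee_pos"])
```

```text
[ 0.58099649 -0.00501976  0.37326371] [ 0.50396199 -0.01976992  0.23135027]
```

Emit:
{"op": "servo_tool", "data": {
  "moves": [
    [[0,0,0],[0.02,-0.0045,0],0],
    [[0,0,0],[0,0,0.025],0],
    [[0,0,0],[0,0,0],0]
  ]
}}

```text
time: 3.8
ee_pos: [0.5221, -0.0114, 0.2035]
tcp_rot: [-180.0, 0.2, 10.0]
wrist_force: [-0.7, 0.6, -0.5]
opening: -0.0004
grasp_force: 0.0
```

Emit:
{"op": "servo_tool", "data": {
  "moves": [
    [[0,0,0],[0,0,0.03],0],
    [[0,0,0],[0,0,0.03],0],
    [[0,0,0],[0,0,0.023],0],
    [[0,0,0],[0,0,0],0],
    [[0,0,0],[0.01,0,0],0],
    [[0,0,0],[0.01,0,0],0],
    [[0,0,0],[0.01,0,0],0],
    [[0,0,0],[0.01,0,0],0],
    [[0,0,0],[0.01,0,0],0],
    [[0,0,0],[0.01,0,0],0],
    [[0,0,0],[0.01,0,0],0]
  ]
}}

```text
time: 4.9
ee_pos: [0.5926, 0.0011, 0.123]
tcp_rot: [-180.0, 0.0, 10.0]
wrist_force: [-1.1, -0.9, -1.1]
opening: -0.0
grasp_force: 0.6
```

Emit:
{"op": "servo_tool", "data": {
  "moves": [
    [[0,0,0],[0.01,0,0],0],
    [[0,0,0],[0.01,0,0],0],
    [[0,0,0],[0.01,0,0],0],
    [[0,0,0],[0.01,0,0.002],0],
    [[0,0,0],[0.01,0,0.003],0],
    [[0,0,0],[0,0,0],0],
    [[0,0,0],[0,0,0],0]
  ]
}}

```text
time: 5.6
ee_pos: [0.6411, 0.0096, 0.1179]
tcp_rot: [-180.0, 0.0, 10.0]
wrist_force: [0.2, 1.1, 0.9]
opening: -0.0002
grasp_force: 0.0
```

Run:
```python
from h import *
im,d=camera("top")
for n in ("handle_top","board"): find(n,"top")
cv2.imwrite("pics/t2.png",cv2.resize(im[110:260,160:460,::-1],None,fx=2.6,fy=2.6))
```

```text
top call board 0.84 [ 0.623  0.139 -0.003]
top call board 0.58 [0.333 0.13  0.001]
```

View pics/t2.png

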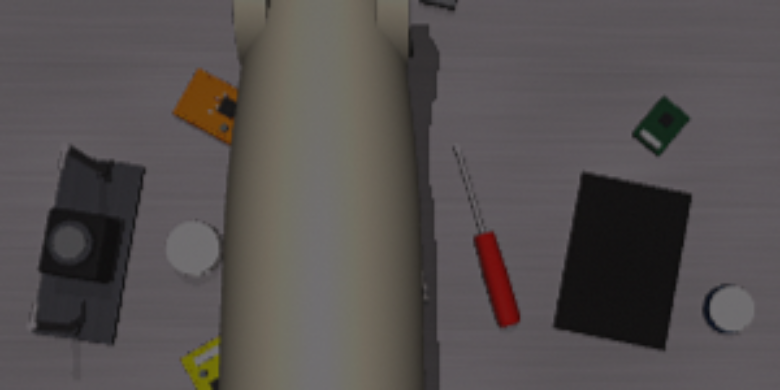

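The arm hides the jig in this view. I'll raise it, move back behind the seat and look with the wrist camera.

Emit:
{"op": "servo_tool", "data": {
  "moves": [
    [[0,0,0],[0,0,-0.03],0],
    [[0,0,0],[0,0,-0.04],0],
    [[0,0,0],[0,0,-0.03],0],
    [[0,0,0],[-0.035,0,-0.01],100],
    [[0,0,0],[-0.035,0,0],100],
    [[0,0,0],[-0.035,0,0],100],
    [[0,0,0],[-0.035,0,0],100],
    [[0,0,0],[-0.035,0,0],100],
    [[0,0,0],[-0.02,0,0],100],
    [[0,0,0],[0,0,0],100],
    [[0,0,0],[0,0,0],100],
    [[0,0,0],[0,0,0],100]
  ]
}}

```text
time: 6.95
ee_pos: [0.4496, -0.0242, 0.2283]
tcp_rot: [180.0, -0.0, 10.0]
wrist_force: [-0.4, 0.9, 0.2]
opening: 0.085
grasp_force: 0.0
```

Run:
```python
from h import *
im,d=camera("wrist"); cv2.imwrite("pics/w2.png",im[...,::-1])
for n in ("nest","board","handle_top"): find(n,"wrist")
c=calibration("wrist"); K=c["camera_matrix"]
v,u=np.mgrid[0:400,0:640]
P=np.stack([(u-K[0,2])/K[0,0]*d,(v-K[1,2])/K[1,1]*d,d],-1); W=(P-c["t"])@c["R"]
a=np.deg2rad(9.9); R=np.array([[np.cos(a),np.sin(a)],[-np.sin(a),np.cos(a)]])
J=(W[...,:2]-[.4877,-.018])@R.T; z=W[...,2]
o=get_obs(); print("tcp jig",R@(o["ee_pos"][:2]-[.4877,-.018]),o["ee_pos"],o["opening"])
ok=d>0
hsv=cv2.cvtColor(im,cv2.COLOR_RGB2HSV)
g=ok&(hsv[...,0]>40)&(hsv[...,0]<90)&(hsv[...,1]>80)&(np.abs(J[...,0])<.07)&(np.abs(J[...,1])<.05)
print("green",g.sum(),cv2.minAreaRect(J[g].astype(np.float32)), np.median(z[g]))
m=ok&(np.abs(J[...,0])<.06)&(np.abs(J[...,1])<.03)&(z>.0375)&(z<.043)
for s in (-.02,-.01,0,.01,.02,.03):
    k=m&(np.abs(J[...,0]-s)<.004); print(s,np.percentile(J[k][:,1],[0.5,99.5]) if k.sum() else None)
h=ok&(J[...,0]>.06)&(J[...,0]<.23)&(np.abs(J[...,1])<.03)&(z>.06)
print("clamp high",h.sum(),J[h].min(0),J[h].max(0),z[h].max())
```

```text
wrist call board 0.9 [ 0.486 -0.016  0.023]
wrist call board 0.89 [ 0.334  0.134 -0.003]
tcp jig [-0.03869372  0.00052581] [ 0.44949205 -0.0241346   0.22792917] 0.0853265086278763
green 4400 ((-0.003667779266834259, -0.0002687014639377594), (0.09986528754234314, 0.0922691747546196), 89.41656494140625) 0.039640476316034366
-0.02 [-0.02680965  0.02860166]
-0.01 [-0.02656449  0.02830698]
0 [-0.02710155  0.02805067]
0.01 [-0.02692301  0.02780478]
0.02 [-0.02658686  0.02759634]
0.03 [-0.02713642  0.02819495]
clamp high 1291 [ 0.07479811 -0.01742517] [0.09929962 0.01803529] 0.12105474061790221
```

View pics/w2.png

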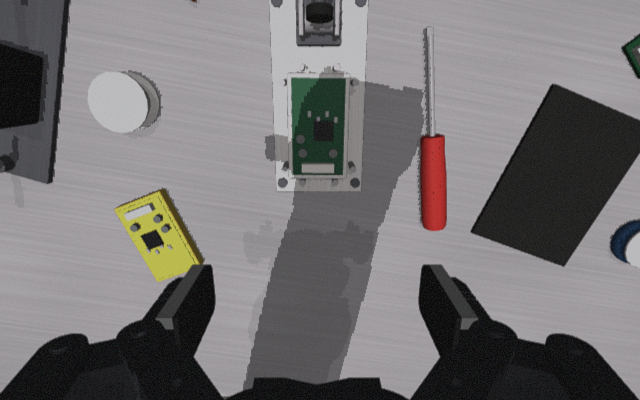

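The clamp is fully open, with its arm upright at (320,20) and 121 mm high. The board is still seated, centred at (320,125). Next I go over it and grasp.

Emit:
{"op": "servo_tool", "data": {
  "moves": [
    [[0,0,0],[0.02,0,0.03],100],
    [[0,0,0],[0.019,0,0.03],100],
    [[0,0,0],[0,0,0.03],100],
    [[0,0,0],[0,0,0.03],100],
    [[0,0,0],[0,0,0.03],100],
    [[0,0,0],[0,0,0.02],100],
    [[0,0,0],[0,0,0.015],100],
    [[0,0,0],[0,0,0.015],100],
    [[0,0,0],[0,0,0.01],100],
    [[0,0,0],[0,0,0.005],100],
    [[0,0,0],[0,0,0],100]
  ]
}}

```text
time: 8.25
ee_pos: [0.4874, -0.0175, 0.013]
tcp_rot: [-180.0, 0.0, 10.0]
wrist_force: [0.4, 0.4, -0.3]
opening: 0.0855
grasp_force: 0.0
```

Emit:
{"op": "servo_tool", "data": {
  "moves": [
    [[0,0,0],[0,0,0],70],
    [[0,0,0],[0,0,0],50],
    [[0,0,0],[0,0,0],50],
    [[0,0,0],[0,0,0],40],
    [[0,0,0],[0,0,0],20],
    [[0,0,0],[0,0,0],0],
    [[0,0,0],[0,0,0],0]
  ],
  "force": 40
}}

```text
time: 8.95
ee_pos: [0.4881, -0.0175, 0.0143]
tcp_rot: [180.0, -0.1, 10.0]
wrist_force: [-0.5, 0.2, 6.1]
opening: 0.0554
grasp_force: 43.2
```

Emit:
{"op": "servo_tool", "data": {
  "moves": [
    [[0,0,0],[0,0,-0.003],0],
    [[0,0,0],[0,0,-0.005],0],
    [[0,0,0],[0,0,-0.008],0],
    [[0,0,0],[0,0,-0.012],0],
    [[0,0,0],[0,0,-0.02],0],
    [[0,0,0],[0,0,-0.025],0],
    [[0,0,0],[0,0,-0.03],0],
    [[0,0,0],[0,0,-0.03],0],
    [[0,0,0],[0,0,-0.02],0],
    [[0,0,0],[0,0,-0.012],0],
    [[0,0,0],[0,0,0],0],
    [[0,0,0],[0,0,0],0]
  ]
}}

```text
time: 10.15
ee_pos: [0.4873, -0.0175, 0.1777]
tcp_rot: [-180.0, 0.0, 10.0]
wrist_force: [0.0, 0.1, -2.2]
opening: 0.0554
grasp_force: 42.6
```

Run:
```python
from h import *
o=get_obs(); print(o["ee_pos"],o["tcp_rot"],o["opening"],o["grasp_force"],o["q"])
im,d=camera("wrist"); cv2.imwrite("pics/w3.png",im[...,::-1])
c=calibration("wrist"); K=c["camera_matrix"]
v,u=np.mgrid[0:400,0:640]
P=np.stack([(u-K[0,2])/K[0,0]*d,(v-K[1,2])/K[1,1]*d,d],-1); W=(P-c["t"])@c["R"]
a=np.deg2rad(10); R=np.array([[np.cos(a),np.sin(a)],[-np.sin(a),np.cos(a)]])
J=(W[...,:2]-o["ee_pos"][:2])@R.T; z=W[...,2]
hsv=cv2.cvtColor(im,cv2.COLOR_RGB2HSV)
ok=(d>0)&(abs(J[...,0])<.06)&(abs(J[...,1])<.026)&(z>.17)&(z<.25)
g=ok&(hsv[...,0]>40)&(hsv[...,0]<90)&(hsv[...,1]>80)
A=np.c_[J[g],np.ones(g.sum())]; print("n",g.sum(),"plane",np.linalg.lstsq(A,z[g],rcond=None)[0] if g.sum()>50 else None)
print("front edge x",np.percentile(J[ok][:,0],[.5,99.5]))
for n in ("board","view_mark"): find(n,"wrist")
```

```text
[ 0.48732433 -0.01747482  0.17768037] [-1.79992784e+02  3.63763160e-02  9.98725572e+00] 0.05539133162426515 42.618058919906616 [-2.05336208e+00 -4.28403786e+00 -5.17218178e+00  8.91489373e+01
 -5.31441048e-04  1.67959385e+02]
n 18550 plane [-0.00154826 -0.00121586  0.20288166]
front edge x [-0.03564079  0.04724756]
```

View pics/w3.png

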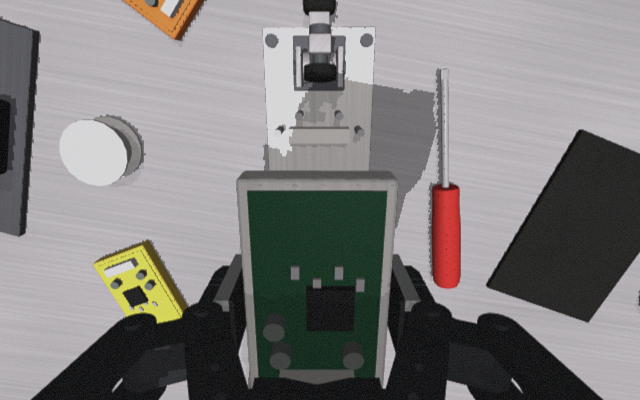

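The board is held level and centred, its underside 11.7 mm above the TCP. Joint 6 is at 168°, so the direct turn to yaw -8° would run it out of range. I'll use the other way round, yaw 172°, and turn by 162° here.

Emit:
{"op": "servo_tool", "data": {
  "moves": [
    [[0,0,-4],[0,0,0],0],
    [[0,0,-8],[0,0,0],0],
    [[0,0,-8],[0,0,0],0],
    [[0,0,-8],[0,0,0],0],
    [[0,0,-8],[0,0,0],0],
    [[0,0,-8],[0,0,0],0],
    [[0,0,-8],[0,0,0],0],
    [[0,0,-8],[0,0,0],0],
    [[0,0,-8],[0,0,0],0],
    [[0,0,-8],[0,0,0],0],
    [[0,0,-8],[0,0,0],0],
    [[0,0,-8],[0,0,0],0]
  ]
}}

```text
time: 11.5
ee_pos: [0.4871, -0.0175, 0.1773]
tcp_rot: [-179.9, -0.0, 102.3]
wrist_force: [0.3, -0.6, -1.1]
opening: 0.0554
grasp_force: 42.6
```

Emit:
{"op": "servo_tool", "data": {
  "moves": [
    [[0,0,-8],[0,0,0],0],
    [[0,0,-8],[0,0,0],0],
    [[0,0,-8],[0,0,0],0],
    [[0,0,-8],[0,0,0],0],
    [[0,0,-8],[0,0,0],0],
    [[0,0,-8],[0,0,0],0],
    [[0,0,-8],[0,0,0],0],
    [[0,0,-8],[0,0,0],0],
    [[0,0,-6],[0,0,0],0],
    [[0,0,0],[0,0,0],0],
    [[0,0,0],[0,0,0],0]
  ]
}}

```text
time: 12.6
ee_pos: [0.4872, -0.0174, 0.1777]
tcp_rot: [-180.0, -0.1, 171.8]
wrist_force: [0.2, 0.1, -1.2]
opening: 0.0551
grasp_force: 42.6
```

Emit:
{"op": "servo_tool", "data": {
  "moves": [
    [[0,0,0],[0.002,0.012,0],0],
    [[0,0,0],[0.0045,0.025,0],0],
    [[0,0,0],[0.006,0.034,0],0],
    [[0,0,0],[0.006,0.034,0],0],
    [[0,0,0],[0.006,0.034,0],0],
    [[0,0,0],[0.006,0.034,0],0],
    [[0,0,0],[0.006,0.034,0],0],
    [[0,0,0],[0.006,0.034,0],0],
    [[0,0,0],[0.005,0.03,0],0],
    [[0,0,0],[0.004,0.0225,0],0],
    [[0,0,0],[0,0,0],0],
    [[0,0,0],[0,0,0],0]
  ]
}}

```text
time: 13.8
ee_pos: [0.4769, 0.2808, 0.178]
tcp_rot: [-180.0, -0.0, 172.0]
wrist_force: [0.5, -0.9, -1.7]
opening: 0.0554
grasp_force: 42.8
```

Run:
```python
from h import *
o=get_obs(); print(o["ee_pos"],o["tcp_rot"],o["opening"],o["q"])
for cn in ("wrist","scene"):
    im,d=camera(cn)
    if cn=="scene": cv2.imwrite("pics/s4.png",cv2.resize(im[110:270,330:530,::-1],None,fx=3.5,fy=3.5))
    for n in ("view_mark","viewer"): find(n,cn,k=1)
    c=calibration(cn); K=c["camera_matrix"]
    v,u=np.mgrid[0:400,0:640]
    P=np.stack([(u-K[0,2])/K[0,0]*d,(v-K[1,2])/K[1,1]*d,d],-1); W=(P-c["t"])@c["R"]
    a=np.deg2rad(-8); R=np.array([[np.cos(a),np.sin(a)],[-np.sin(a),np.cos(a)]])
    J=(W[...,:2]-[.477,.2805])@R.T; z=W[...,2]
    for s in (1,-1):
        m=(d>0)&(z>.142)&(z<.16)&(J[...,0]*s>.055)&(J[...,0]*s<.1)&(abs(J[...,1])<.02)
        if m.sum()>5: print(s,m.sum(),J[m].min(0),J[m].max(0),np.median(J[m][:,1]),np.median(z[m]))
```

```text
[0.47688157 0.28084344 0.17795873] [-1.79964817e+02 -2.93185182e-02  1.71996034e+02] 0.05541721189169628 [ 3.04993136e+01  4.71079282e+00  3.88042885e+00  8.92144835e+01
 -9.28082743e-03  3.85032738e+01]
wrist call viewer 0.71 [0.481 0.275 0.004]
-1 837 [-0.0895066  -0.00310372] [-0.063297   0.0053632] 0.0008995915349096637 0.15230793780282414
scene call view_mark 0.95 [0.477 0.281 0.148]
scene call viewer 0.7 [0.477 0.281 0.002]
1 31 [ 0.06184843 -0.00195552] [0.08756275 0.00507276] 0.0011630855353154021 0.15414069529622448
```

The pointer tips lie at -63 and +62 mm, so the position agrees to within a millimetre. I lower the board to tip height and hold.

Emit:
{"op": "servo_tool", "data": {
  "moves": [
    [[0,0,0],[0,0,0.006],0],
    [[0,0,0],[0,0,0.01],0],
    [[0,0,0],[0,0,0.01],0],
    [[0,0,0],[0,0,0.008],0],
    [[0,0,0],[0,0,0.0055],0],
    [[0,0,0],[0,0,0],0],
    [[0,0,0],[0,0,0],0],
    [[0,0,0],[0,0,0],0]
  ]
}}

```text
time: 14.9
ee_pos: [0.4776, 0.2804, 0.1392]
tcp_rot: [180.0, 0.0, 172.0]
wrist_force: [0.7, -0.1, -0.8]
opening: 0.0555
grasp_force: 42.8
```

Emit:
{"op": "servo_tool", "data": {
  "moves": [
    [[0,0,0],[0,0,0],0],
    [[0,0,0],[0,0,0],0],
    [[0,0,0],[0,0,0],0],
    [[0,0,0],[0,0,0],0],
    [[0,0,0],[0,0,0],0],
    [[0,0,0],[0,0,0],0],
    [[0,0,0],[0,0,0],0],
    [[0,0,0],[0,0,0],0],
    [[0,0,0],[0,0,0],0],
    [[0,0,0],[0,0,0],0],
    [[0,0,0],[0,0,0],0],
    [[0,0,0],[0,0,0],0]
  ]
}}

```text
time: 16.1
ee_pos: [0.4774, 0.2803, 0.1388]
tcp_rot: [-180.0, 0.0, 172.0]
wrist_force: [0.9, -0.5, -1.1]
opening: 0.0555
grasp_force: 42.8
```

Emit:
{"op": "servo_tool", "data": {
  "moves": [
    [[0,0,0],[0,0,0],0],
    [[0,0,0],[0,0,0],0],
    [[0,0,0],[0,0,0],0],
    [[0,0,0],[0,0,0],0],
    [[0,0,0],[0,0,0],0],
    [[0,0,0],[0,0,0],0],
    [[0,0,0],[0,0,0],0],
    [[0,0,0],[0,0,0],0],
    [[0,0,0],[0,0,0],0],
    [[0,0,0],[0,0,0],0],
    [[0,0,0],[0,0,0],0],
    [[0,0,0],[0,0,0],0]
  ]
}}

```text
time: 17.3
ee_pos: [0.4774, 0.2803, 0.1388]
tcp_rot: [180.0, -0.0, 172.0]
wrist_force: [1.0, 0.2, -1.5]
opening: 0.0554
grasp_force: 42.8
```

Emit:
{"op": "servo_tool", "data": {
  "moves": [
    [[0,0,0],[0,0,0],0],
    [[0,0,0],[0,0,0],0],
    [[0,0,0],[0,0,0],0],
    [[0,0,0],[0,0,0],0],
    [[0,0,0],[0,0,0],0],
    [[0,0,0],[0,0,0],0],
    [[0,0,0],[0,0,0],0],
    [[0,0,0],[0,0,0],0]
  ]
}}

```text
time: 18.1
ee_pos: [0.4774, 0.2803, 0.1388]
tcp_rot: [-180.0, -0.0, 172.0]
wrist_force: [0.8, -0.2, -1.0]
opening: 0.0553
grasp_force: 42.8
```

Run:
```python
from h import *
im,d=camera("wrist"); o=get_obs(); print(o["ee_pos"])
c=calibration("wrist"); K=c["camera_matrix"]
v,u=np.mgrid[0:400,0:640]
P=np.stack([(u-K[0,2])/K[0,0]*d,(v-K[1,2])/K[1,1]*d,d],-1); W=(P-c["t"])@c["R"]
hsv=cv2.cvtColor(im,cv2.COLOR_RGB2HSV); z=W[...,2]
g=(d>0)&(hsv[...,0]>40)&(hsv[...,0]<90)&(hsv[...,1]>80)&(z>.12)&(z<.2)
print(g.sum(),np.median(z[g])-.0136, np.percentile(z[g],[5,95]))
```

```text
[0.47737662 0.28031637 0.13876733]
18729 0.1508989977995232 [0.16359254 0.16545712]
```

Held for over 3 s with the underside at 0.1509 m. I raise it clear and cross to the mat.

Emit:
{"op": "servo_tool", "data": {
  "moves": [
    [[0,0,0],[0,0,-0.01],0],
    [[0,0,0],[0,0,-0.02],0],
    [[0,0,0],[0,0,-0.02],0],
    [[0,0,0],[0,0,-0.01],0],
    [[0,0,0],[-0.002,-0.0157,0],0],
    [[0,0,0],[-0.004,-0.0315,0],0],
    [[0,0,0],[-0.005,-0.0393,0],0],
    [[0,0,0],[-0.005,-0.0393,0],0],
    [[0,0,0],[-0.005,-0.0393,0],0],
    [[0,0,0],[-0.005,-0.0393,0],0],
    [[0,0,0],[-0.005,-0.0393,0],0],
    [[0,0,0],[-0.005,-0.0393,0],0]
  ]
}}

```text
time: 19.35
ee_pos: [0.4727, -0.0071, 0.1982]
tcp_rot: [-180.0, -0.0, 172.0]
wrist_force: [1.1, 0.3, -1.5]
opening: 0.0554
grasp_force: 42.8
```

Emit:
{"op": "servo_tool", "data": {
  "moves": [
    [[0,0,0],[-0.005,-0.0393,0],0],
    [[0,0,0],[-0.005,-0.0393,0],0],
    [[0,0,0],[-0.005,-0.0393,0],0],
    [[0,0,0],[-0.005,-0.0393,0],0],
    [[0,0,0],[-0.005,-0.0393,0],0],
    [[0,0,0],[-0.005,-0.0393,0],0],
    [[0,0,0],[-0.004,-0.0315,0],0],
    [[0,0,0],[-0.001,-0.01,0],0],
    [[0,0,2.7],[0,0,0],0],
    [[0,0,0],[0,0,0],0],
    [[0,0,0],[0,0,0],0]
  ]
}}

```text
time: 20.45
ee_pos: [0.4693, -0.284, 0.1985]
tcp_rot: [180.0, -0.0, 169.4]
wrist_force: [-0.2, -0.4, -1.2]
opening: 0.0552
grasp_force: 42.9
```

Run:
```python
from h import *
o=get_obs(); print(o["ee_pos"],o["tcp_rot"],o["opening"],o["q"])
im,d=camera("wrist"); cv2.imwrite("pics/w5.png",im[...,::-1])
for n in ("mat",): find(n,"wrist")
camera("scene")
for n in ("mat","board"): find(n,"scene",k=1)
for n in ("mat","tin"): find(n,"scene",recognise,k=1)
```

```text
[ 0.46925373 -0.28397483  0.19851946] [ 1.79984949e+02 -2.97640127e-02  1.69372333e+02] 0.05519598329016605 [-3.11826528e+01  4.22964478e+00  5.64059050e+00  9.14440993e+01
  3.64250283e-03 -2.05549829e+01]
wrist call mat 0.74 [ 0.467 -0.28  -0.005]
scene call mat 0.73 [ 0.474 -0.284  0.004]
scene call board 0.84 [ 0.465 -0.282  0.208]
scene call mat 0.95 [ 0.476 -0.285  0.009]
scene call tin 0.5 [ 0.428 -0.392  0.024]
```

View pics/w5.png

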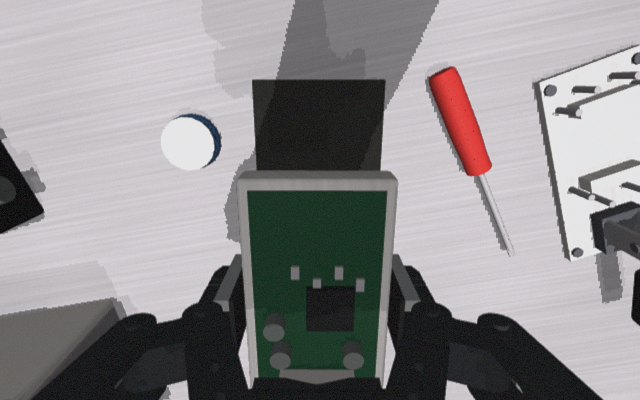

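Mat, board and gripper line up: the mat's sides at columns 253 and 385 are centred on the board's at 240 and 396. I lower quickly at first, then carefully by feel, because the fingertips reach below the board.

Emit:
{"op": "servo_tool", "data": {
  "moves": [
    [[0,0,0],[0,0,0.015],0],
    [[0,0,0],[0,0,0.03],0],
    [[0,0,0],[0,0,0.03],0],
    [[0,0,0],[0,0,0.03],0],
    [[0,0,0],[0,0,0.025],0],
    [[0,0,0],[0,0,0.02],0],
    [[0,0,0],[0,0,0.015],0],
    [[0,0,0],[0,0,0.01],0],
    [[0,0,0],[0,0,0.007],0],
    [[0,0,0],[0,0,0.004],0],
    [[0,0,0],[0,0,0],0],
    [[0,0,0],[0,0,0],0]
  ]
}}

```text
time: 22.0
ee_pos: [0.4699, -0.2846, 0.0135]
tcp_rot: [-180.0, 0.1, 169.3]
wrist_force: [0.7, 0.1, -0.5]
opening: 0.0551
grasp_force: 42.9
```

Emit:
{"op": "servo_tool", "data": {
  "moves": [
    [[0,0,0],[0,0,0.002],0],
    [[0,0,0],[0,0,0.002],0],
    [[0,0,0],[0,0,0.002],0],
    [[0,0,0],[0,0,0],0],
    [[0,0,0],[0,0,0],0]
  ]
}}

```text
time: 22.5
ee_pos: [0.4695, -0.2844, 0.0067]
tcp_rot: [180.0, -0.0, 169.3]
wrist_force: [0.7, -0.5, -1.6]
opening: 0.0549
grasp_force: 42.9
```

No contact yet, so I go on in millimetre steps.

Emit:
{"op": "servo_tool", "data": {
  "moves": [
    [[0,0,0],[0,0,0.001],0],
    [[0,0,0],[0,0,0.001],0],
    [[0,0,0],[0,0,0.001],0],
    [[0,0,0],[0,0,0],0],
    [[0,0,0],[0,0,0],0]
  ]
}}

```text
time: 23.0
ee_pos: [0.4696, -0.2844, 0.0038]
tcp_rot: [180.0, -0.0, 169.3]
wrist_force: [0.5, 0.3, -1.7]
opening: 0.0552
grasp_force: 42.9
```

Emit:
{"op": "servo_tool", "data": {
  "moves": [
    [[0,0,0],[0,0,0.001],0],
    [[0,0,0],[0,0,0.001],0],
    [[0,0,0],[0,0,0],0],
    [[0,0,0],[0,0,0],0]
  ]
}}

```text
time: 23.4
ee_pos: [0.4696, -0.2844, 0.0021]
tcp_rot: [-180.0, 0.0, 169.3]
wrist_force: [-1.2, 0.4, 1.9]
opening: 0.0551
grasp_force: 45.4
```

The tips touch the mat with the board about 7 mm above it. I set the lowest grip and ease the fingers open in fine steps, so the board slides down instead of dropping.

Emit:
{"op": "servo_tool", "data": {
  "moves": [
    [[0,0,0],[0,0,0],50],
    [[0,0,0],[0,0,0],60],
    [[0,0,0],[0,0,0],62],
    [[0,0,0],[0,0,0],63],
    [[0,0,0],[0,0,0],64],
    [[0,0,0],[0,0,0],64]
  ],
  "force": 20
}}

```text
time: 24.0
ee_pos: [0.4697, -0.2845, 0.0021]
tcp_rot: [-180.0, 0.0, 169.3]
wrist_force: [-2.9, 1.3, 5.6]
opening: 0.0554
grasp_force: 46.6
```

Emit:
{"op": "servo_tool", "data": {
  "moves": [
    [[0,0,0],[0,0,0],64.5],
    [[0,0,0],[0,0,0],64.8],
    [[0,0,0],[0,0,0],65.1],
    [[0,0,0],[0,0,0],65.4],
    [[0,0,0],[0,0,0],65.7],
    [[0,0,0],[0,0,0],66],
    [[0,0,0],[0,0,0],66.3],
    [[0,0,0],[0,0,0],66.6]
  ]
}}

```text
time: 24.8
ee_pos: [0.4697, -0.2845, 0.0017]
tcp_rot: [-180.0, 0.0, 169.3]
wrist_force: [-0.3, -0.5, 1.7]
opening: 0.0572
grasp_force: 0.9
```

Emit:
{"op": "servo_tool", "data": {
  "moves": [
    [[0,0,0],[0,0,0],68],
    [[0,0,0],[0,0,0],70],
    [[0,0,0],[0,0,0],75],
    [[0,0,0],[0,0,0],80],
    [[0,0,0],[0,0,0],85],
    [[0,0,0],[0,0,0],85],
    [[0,0,0],[0,0,0],85]
  ]
}}

```text
time: 25.5
ee_pos: [0.4696, -0.2844, 0.0018]
tcp_rot: [180.0, -0.0, 169.3]
wrist_force: [0.0, 0.5, -0.3]
opening: 0.0724
grasp_force: 0.0
```

Emit:
{"op": "servo_tool", "data": {
  "moves": [
    [[0,0,0],[0,0,-0.005],85],
    [[0,0,0],[0,0,-0.01],85],
    [[0,0,0],[0,0,-0.02],85],
    [[0,0,0],[0,0,-0.03],85],
    [[0,0,0],[0,0,-0.04],85],
    [[0,0,0],[0,0,-0.04],85],
    [[0,0,0],[0.04,0,-0.03],85],
    [[0,0,0],[-0.03,0,0],85],
    [[0,0,0],[-0.04,0,0],85],
    [[0,0,0],[-0.04,0,0],85],
    [[0,0,0],[0,0,0],85],
    [[0,0,0],[0,0,0],85]
  ]
}}

```text
time: 26.7
ee_pos: [0.5386, -0.2973, 0.1766]
tcp_rot: [180.0, -0.1, 169.3]
wrist_force: [-0.5, 0.6, 0.5]
opening: 0.0722
grasp_force: 0.0
```

Run:
```python
from h import *
o=get_obs(); print(o["time"],o["ee_pos"],o["tcp_rot"])
im,d=camera("wrist"); cv2.imwrite("pics/w6.png",im[...,::-1])
find("board","wrist"); find("mat","wrist")
c=calibration("wrist"); K=c["camera_matrix"]
v,u=np.mgrid[0:400,0:640]
P=np.stack([(u-K[0,2])/K[0,0]*d,(v-K[1,2])/K[1,1]*d,d],-1); W=(P-c["t"])@c["R"]; z=W[...,2]
n=(d>0)&(np.hypot(W[...,0]-.469,W[...,1]+.284)<.065)
m=n&(z>.014)&(z<.024); print(cv2.minAreaRect(W[m][:,:2].astype(np.float32)))
A=np.c_[W[m][:,:2],np.ones(m.sum())]; print(np.linalg.lstsq(A,z[m],rcond=None)[0][:2],np.median(z[m]))
camera("scene"); find("handle_top","scene"); find("board","scene",k=1)
for s in ("reel","tin","driver","spare"): find(s,"scene",k=1)
```

```text
26.7 [ 0.53864214 -0.29725822  0.17655864] [ 1.79979760e+02 -6.46769019e-02  1.69317225e+02]
wrist call board 0.67 [ 0.469 -0.284  0.006]
((0.46761852502822876, -0.2835802435874939), (0.056231748312711716, 0.09580063819885254), 79.29254913330078)
[0.00415597 0.00060096] 0.020933039385283438
scene call handle_top 0.67 [0.675 0.015 0.043]
scene call board 0.72 [ 0.625  0.143 -0.001]
scene call reel 0.53 [0.475 0.172 0.   ]
scene call tin 0.48 [ 0.42  -0.393 -0.002]
scene call driver 0.84 [ 0.496 -0.132  0.   ]
scene call spare 0.58 [ 0.618 -0.321  0.003]
```

View pics/w6.png

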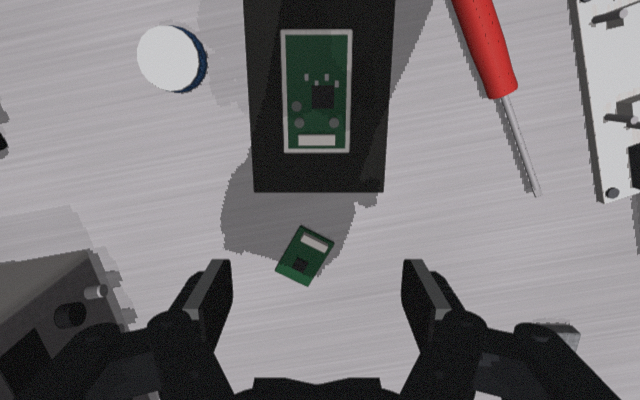

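The board lies flat in the middle of the mat, at (317,90), with its length along the mat. The clamp is open (handle top at z 0.043), and the bystanders are where they were.

```bash
python3 -c "
from workcell import job_done; print(job_done())"
```

```text
the job is handed in; nothing more can be done
None
```

I handed the job in at about 27 s: the clamp is fully back, the board was held over 3 s at the viewing mark and now lies flat in the middle of the mat. It settled the last 7 mm or so as the fingers eased open, because their tips met the mat first. `job_done()` gave no verdict.

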